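# Refit a control knob on its D-shaft and hold it pressed

## Robot

A 7-joint arm with a two-finger parallel gripper is mounted at the origin on a cart in front of the work surface, level with it; the furniture and walls round the work are solid. World frame = base frame: x ahead of the robot, y to its left, z up, the work surface at z = 0. Lengths are in m, angles in rad, forces in N, time in s.
With the tool pointing down it reaches from about 0.4 to 0.85 m from the base axis. Payload 4.4 kg.
Tool frame: the origin (TCP) lies at the very end of the fingers, on their centre line; the grasp point (between the pads) lies 19 mm behind it (r.tcp_to_grasp is the distance from the TCP to the grasp point, in m); x points along the fingers, z is the direction in which the jaws open and shut, and the axes are right-handed (so a half turn about x gives the same grasp; the last joint's range is limited). The gripper opens to 94 mm and grips with 3 to 60 N. Pads are 16 mm wide; open, the fingers measure 119 mm over their backs; the gripper's body (75 mm by 177 mm) begins 78 mm behind the grasp point.
Start: joints at [1.051, 0.628, 0.038, 1.517, -0.027, 0.996, -0.02], TCP at [0.285, -0.584, 0.205] pointing down, gripper open.
Joint ranges: [-3.06, 3.06], [-0.37, 2.12], [-1.25, 1.32], [0.18, 2.47], [-1.1, 4.24], [0.23, 1.98], [-2.94, 2.94]. Speed limits (rad/s): [2.57, 2.57, 3.14, 3.14, 3.14, 3.14, 3.14].

## Interface

Orientations are given as a rotation vector (axis times angle).
In Python, from workcell import r, imaging, nets gives the robot as it stands. The module is installed in compiled form; this text tells all that it offers.
- The arm moves only by the tool move_arm, never from a script. Its argument "increments" is a list of rows, each an object of numbers: "x", "y", "z": the shift along the world's x, y, z in cm; "rx", "ry", "rz": the turn, a rotation vector about the world's x, y, z in degrees; "claw": the closure in counts, from 0 (fully open) to 255 (shut). A call has 1 to 5 rows; each row is the pose to reach, as a shift and turn from the pose commanded when the call began; what a row does not reach only later rows make up. A row lasts 1/8 s, in which the tool goes at most 62.5 mm and 10.7 degrees, less where a joint would pass 70% of its speed; a pose out of reach is approached as far as the arm can. A call with a gripper value outside its range is refused whole. The fingers move at their own pace and stop on an object; "squeeze" is the grip in N (left out, the last holds). Time passes only in rows, so rows that repeat a pose let the fingers close. It gives the time, the measured TCP pose, the force and the opening at its end, in the units of the state.
- r.observe(): the state, without advancing time (a new reading comes with each control period).
- imaging.get_image(name): name is "scene" or "side" or "wrist"; returns the picture (400x640x3 uint8, red, green, blue); there is no depth.
- imaging.get_calibration(name): a dict with "K" (3x3 intrinsics, pixels), "xyz" and "rotation" of the camera in the world. Camera axes: x right, y down, z forward; pixel columns grow to the right and rows downward; lengths in m; the calibration is good to about 2 mm. The wrist camera is an equidistant fisheye: a pixel r from the principal point sees the ray r / f radians off the axis. A picture is of the moment at which its call begins: read the wrist's pose just before it. get_calibration takes no time and is no camera call; for the wrist camera it gives the pose at the moment of the call.
- r.close_job(): hands the job in, once; it reports no verdict.
Trained networks look in the newest picture that a camera, given by its name, has taken for a name from the list of things; names that differ only in an ending like _2 or _b are one class to them, and where a whole thing is asked for, a point or a joint stands for the part that bears it (a point fixed in the world has none). Each returns a list of dicts, best first, with "confidence" (0 to 1); they miss things now and then, are a little off and sometimes report something else, mostly with a low value. They report only what shows in the picture. A call takes as long as a camera call. They do not tell look-alikes from the thing itself.
- nets.spot_in(camera, query): "point" ([x, y, z] in m, in world coordinates, good to about 4 mm: the middle of the surface that is visible of it).
- nets.pinpoint(camera, query): "point" ([x, y, z] in m, in world coordinates, good to about 4 mm: a listed point, or the origin of a listed thing).
The state is a dict: "t": time; "qpos": joint angles; "joint_vel": joint speeds; "tau": joint torques, N m; "tool_pos": TCP position; "eef_rot": TCP orientation; "contact_force": force on the tool from outside, world axes, zero at the start; "ft_torque": the same for the moment, N m; "finger_gap": finger opening in m.
Only numpy, scipy, OpenCV 4.12 (cv2) and the standard library are available. Lean on these libraries where they do the work, as an engineer would, in place of code of your own. Each camera call takes 0.05 s, during which the arm holds its last target.

## Task

The knob has come off the machine's control box. Pick it up, turn it so that its pointer points the way the flat of the D-shaft faces, push it fully home on the shaft, then keep pressing so that the sprung shaft stays down at its stop: finish while still gripping the knob and holding it pressed, do not let go. Leave the roll of tape, the wood offcut and the dowels where they are.

Things in the scene. Friction and masses are not known exactly. Their poses are not given: they have to be found in the camera images.
- control_box: grey control box fixed on the table, 120 (its x) by 100 (its y) by 60 mm high, with an aluminium top plate 124 x 104 mm that carries the shaft in its middle; black scale marks on the plate, a cable gland 15 mm long on its +x side at 30 mm height. Origin under its centre, on the table; z up.
- shaft_tip (a point): centre of the tip of the upright steel D-shaft, 14 mm diameter, 26 mm out of the top plate (tip 86 mm above the table) when not pressed. Its flat faces along this point's +x, 3 mm from the axis, full length; it faces the robot within 0.7 rad. Tip edge chamfered 2 mm. z up, along the shaft. Collar at its foot: 21 mm diameter, 3 mm high. It holds its angle against up to 0.6 N m.
- shaft (a joint): how far the shaft is pressed down, in m: 0 free (up), 0.006 at its stop. A spring pushes it up with 5 N at 0, growing to 11 N at the stop.
- knob: loose black plastic knob, about 60 g, upright on the table. A round hub, 42 mm diameter, 20 mm high; on it a bar grip along the knob's x, from 20 to 44 mm above the underside, 16 mm thick, sides parallel from x = -20 to +10 mm, then tapering to a pointer end 4 mm thick at x = +25 mm. A short white line on top of the bar. Origin: centre of the underside; z up.
- knob_bore (a point): centre of the mouth of the D-shaped blind bore in the knob's underside (same place and axes as the knob's origin): 17 mm diameter, 16 mm deep, flat 4.5 mm from the axis on the pointer side (+x), mouth chamfered 2.5 mm. It goes on only with its +x along the shaft tip's +x, within 0.2 rad. Home, it is 16 mm below the tip: 10 mm above the plate with the shaft up, 4 mm with it at its stop.
- knob_pointer (a point): the end of the knob's pointer: 25 mm from the knob's axis along its +x, 30 mm above its underside; same axes as the knob.
- tape_roll: bystander: roll of masking tape lying flat, 96 mm diameter, 24 mm high; origin at the centre of its underside.
- offcut: bystander: wood offcut, 60 x 100 x 28 mm, lying flat; origin at the centre of its underside, long side along its y.
- dowels: bystander: bundle of thin wooden dowels, 31 x 166 x 20 mm, lying flat; origin at the centre of its underside, long side along its y.
Not all that is in view belongs to the job. What is meant by the knob is not blue, and is the larger of those in its own colour.

How it is judged:
On the way, in this order (a step that is already met when the one before it is completed fails the run):
1. the knob is held in the fingers, lifted off the table (contact force between the fingers and knob above 1 N and height (world z) of knob above 0.04 m), for 0.2 s.
2. the knob is home on the shaft, pointer over the flat (horizontal distance between knob and shaft_tip below 0.003 m and z of knob in the frame of shaft_tip below -0.0135 m and x of knob_pointer in the frame of shaft_tip above 0.021 m and angle between the z axis of knob and the z axis of shaft_tip, either way round below 0.12 rad), for 0.1 s.
At the end, for the whole second after the job is handed in: Knob home on the shaft (underside 13.5 mm or more below the tip, within 3 mm of the axis, tilt under 0.12 rad, pointer end 21 mm or more out along the tip's x), still touched by the fingers and pressed: shaft down more than 4.5 of its 6 mm (all of step 2 and contact force between the fingers and knob above 1 N and value of joint shaft above 0.0045 m); the arm keeps its last pose, push and grip.
It fails at once if the roll of tape has been moved more than 30 mm (distance of tape_roll from where it was at the start of the episode above 0.03 m).
It fails at once if the wood offcut has been moved more than 30 mm (distance of offcut from where it was at the start of the episode above 0.03 m).
It fails at once if the bundle of dowels has been moved more than 30 mm (distance of dowels from where it was at the start of the episode above 0.03 m).
It also fails if it takes over 48 s, if anything falls off the work surface, if the arm or the gripper's body presses on something with over 40 N, if the wrist force passes 120 N, or if a joint passes its speed limit or range.

## Working session

There is one attempt and no reset: what is moved stays moved. The work goes in short steps, Python scripts to look and compute and a tool call to move; the robot and the scene stay as the last step left them, time stands still between calls to the robot, and variables do not carry over. Pictures are saved under pics/ and viewed, and the job is handed in when it is done.

Besides the shell and the picture viewer there is one more tool, called after "Call:" in YAML: its name, and indented under it one key for each argument. move_arm: Moves the arm, as the interface text tells. Its arguments: {"type":"object","properties":{"increments":{"type":"array","items":{"type":"object","properties":{"x":{"type":"number"},"y":{"type":"number"},"z":{"type":"number"},"rx":{"type":"number"},"ry":{"type":"number"},"rz":{"type":"number"},"claw":{"type":"number"}}}},"squeeze":{"type":"number"}},"required":["increments"]}

```bash
mkdir -p pics; python3 - <<'E'
from workcell import r, imaging, nets
import cv2
s=r.observe();print(s['t'],s['tool_pos'],s['eef_rot'],s['finger_gap'],s['contact_force'])
for n in ("scene","side"):
    im=imaging.get_image(n);cv2.imwrite(f"pics/{n}0.png",im[:,:,::-1])
    c=imaging.get_calibration(n);print(n,c)
    for q in ("knob","control_box","shaft_tip","tape_roll","offcut","dowels"):
        print(q,[(round(d['confidence'],2),[round(v,3) for v in d['point']]) for d in nets.pinpoint(n,q)])
print(r.tcp_to_grasp)
E
```

```text
0.0 [ 0.28464952 -0.58364169  0.20457959] [ 0.86977847  1.39192305 -0.8682851 ] 0.09426450584826719 [-0.05097817 -0.14292168 -0.07415286]
scene {'K': array([[448.44435373,   0.        , 312.2122843 ],
       [  0.        , 448.44435373, 203.14780645],
       [  0.        ,   0.        ,   1.        ]]), 'xyz': array([-0.06690978, -0.59270032,  0.59254438]), 'rotation': array([-1.98471099,  0.86103868, -0.48774905])}
knob [(0.95, [0.521, -0.219, -0.002]), (0.63, [0.468, -0.134, 0.001]), (0.6, [0.501, -0.306, 0.002]), (0.37, [0.526, 0.049, -0.001])]
control_box []
shaft_tip [(0.58, [0.53, 0.055, 0.086])]
tape_roll [(0.94, [0.664, -0.23, -0.003])]
offcut [(0.66, [0.396, 0.212, -0.003])]
dowels [(0.71, [0.69, 0.016, -0.002])]
side {'K': array([[492.95614858,   0.        , 321.57889294],
       [  0.        , 492.95614858, 201.61173604],
       [  0.        ,   0.        ,   1.        ]]), 'xyz': array([0.16783388, 0.75979244, 0.83669007]), 'rotation': array([-0.63171685,  2.62607057, -1.22630311])}
knob [(0.74, [0.473, -0.122, 0.003]), (0.66, [0.518, -0.218, -0.002]), (0.57, [0.506, -0.303, -0.002])]
control_box [(0.62, [0.525, 0.053, -0.002])]
shaft_tip [(0.57, [0.524, 0.059, 0.088])]
tape_roll [(0.95, [0.66, -0.225, 0.005])]
offcut [(0.78, [0.394, 0.214, 0.0])]
dowels [(0.81, [0.691, 0.019, -0.002]), (0.5, [0.507, -0.196, 0.031])]
0.0188
```

View pics/scene0.png

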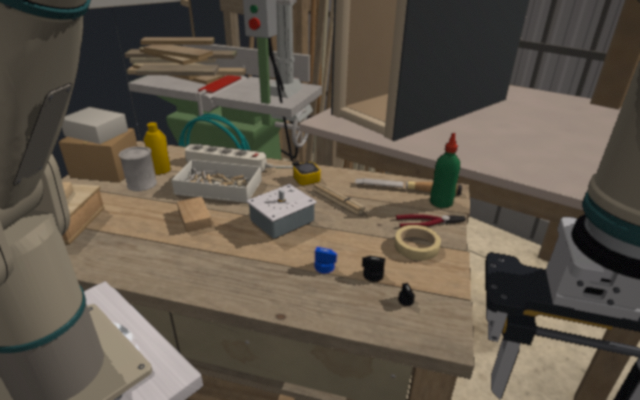

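View pics/side0.png

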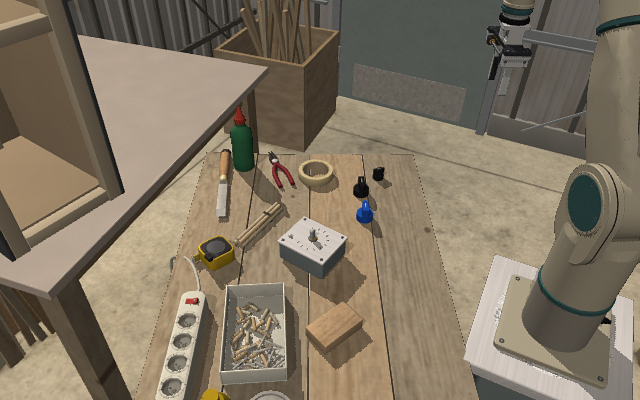

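```bash
cat > h.py <<'E'
import numpy as np,cv2
from scipy.spatial.transform import Rotation as R
def proj(c,p):
    K=c['K'];Rm=R.from_rotvec(c['rotation']).as_matrix();q=Rm.T@(np.asarray(p)-c['xyz']);return K[:2,:2]@(q[:2]/q[2])+K[:2,2]
def back(c,uv,z):
    K=c['K'];Rm=R.from_rotvec(c['rotation']).as_matrix();d=Rm@np.linalg.inv(K)@np.array([uv[0],uv[1],1.]);return c['xyz']+d*(z-c['xyz'][2])/d[2]
E
python3 - <<'E'
from h import *;import os
from workcell import imaging
for n in("scene","side"):
    c=imaging.get_calibration(n);im=cv2.imread(f"pics/{n}0.png")
    for k in([.521,-.219,.02],[.47,-.128,.02],[.503,-.304,.02],[.527,.055,.08]):print(n,k,proj(c,k).round())
    ps=np.array([proj(c,k) for k in([.521,-.219,.02],[.47,-.128,.02],[.503,-.304,.02])])
    x0,y0=(ps.min(0)-35).astype(int).clip(0);x1,y1=(ps.max(0)+35).astype(int)
    cr=im[y0:y1,x0:x1];f=min(780/cr.shape[1],580/cr.shape[0]);print(n,'crop',x0,y0,f)
    cv2.imwrite(f"pics/{n}_crop.png",cv2.resize(cr,None,fx=f,fy=f,interpolation=cv2.INTER_CUBIC))
    p=proj(c,[.527,.055,.075]).astype(int);cr=im[p[1]-40:p[1]+40,p[0]-50:p[0]+50];print('shaft crop',p-[50,40])
    cv2.imwrite(f"pics/{n}_shaft.png",cv2.resize(cr,None,fx=7,fy=7,interpolation=cv2.INTER_CUBIC))
E
```

```text
scene [0.521, -0.219, 0.02] [375. 268.]
scene [0.47, -0.128, 0.02] [323. 260.]
scene [0.503, -0.304, 0.02] [407. 293.]
scene [0.527, 0.055, 0.08] [280. 192.]
scene crop 288 224 5.098039215686274
shaft crop [230 154]
side [0.521, -0.219, 0.02] [361. 186.]
side [0.47, -0.128, 0.02] [365. 212.]
side [0.503, -0.304, 0.02] [378. 171.]
side [0.527, 0.055, 0.08] [312. 232.]
side crop 325 136 5.2727272727272725
shaft crop [261 193]
```

View pics/side_crop.png

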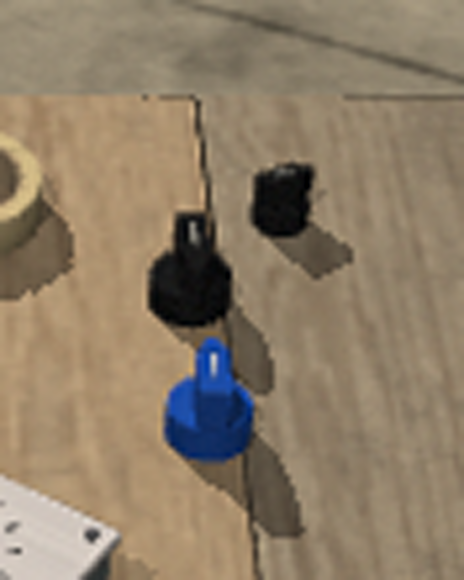

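View pics/side_shaft.png

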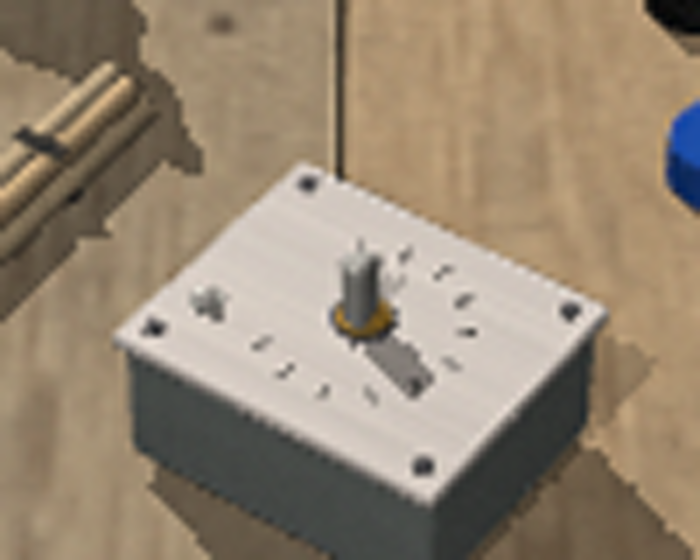

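View pics/scene_crop.png

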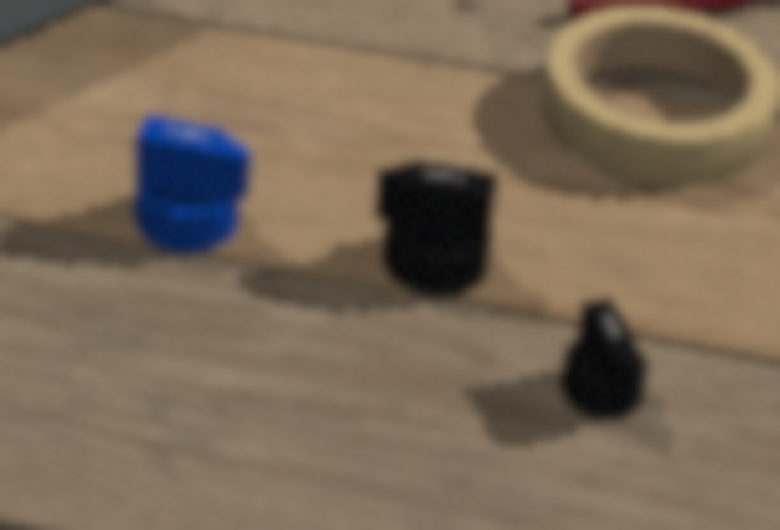

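```bash
python3 - <<'E'
from h import *
from workcell import imaging,r
c=imaging.get_calibration("wrist");print(c)
s=r.observe();print(R.from_rotvec(s['eef_rot']).as_matrix().round(3),s['tool_pos'])
cv2.imwrite("pics/w0.png",imaging.get_image("wrist")[:,:,::-1])
E
```

```text
{'K': array([[309.70691629,   0.        , 327.77468997],
       [  0.        , 309.70691629, 202.17948995],
       [  0.        ,   0.        ,   1.        ]]), 'xyz': array([ 0.35570288, -0.54970728,  0.38459777]), 'rotation': array([ 2.46418579, -1.53960354, -0.21148933])}
[[-0.     0.899  0.438]
 [ 0.     0.438 -0.899]
 [-1.     0.    -0.   ]] [ 0.284958   -0.58421038  0.20548577]
```

View pics/w0.png

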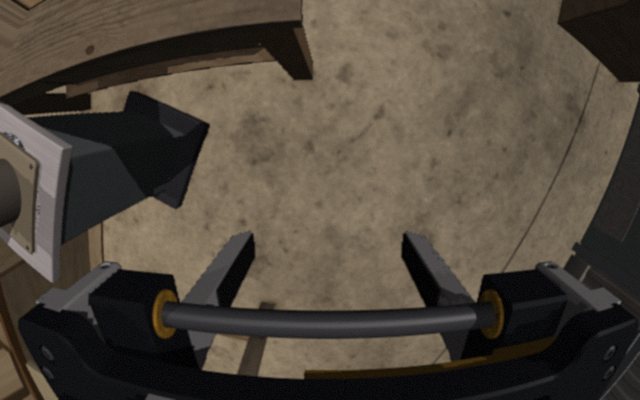

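Call:
move_arm:
  increments:
    - {"x": 15,"y": 33,"z": 8}
    - {"x": 15,"y": 33,"z": 8}
    - {"x": 15,"y": 33,"z": 8}
    - {"x": 15,"y": 33,"z": 8}
    - {"x": 15,"y": 33,"z": 8}

```text
invalid input
```

Call:
move_arm:
  increments:
    - {"x": 0}
    - {"x": 0}
    - {"x": 0}
    - {"x": 0}

```text
invalid input
```

```bash
cat >> h.py <<'E'
def wproj(c,p):
    K=c['K'];Rm=R.from_rotvec(c['rotation']).as_matrix();q=Rm.T@(np.asarray(p)-c['xyz']);rr=np.hypot(q[0],q[1]);t=np.arctan2(rr,q[2]);return K[0,0]*t*q[:2]/rr+K[:2,2]
def wback(c,uv,z):
    K=c['K'];Rm=R.from_rotvec(c['rotation']).as_matrix();d=np.array(uv,float)-K[:2,2];r=np.hypot(*d);t=r/K[0,0]
    v=Rm@np.array([*(np.sin(t)*d/r),np.cos(t)]);return c['xyz']+v*(z-c['xyz'][2])/v[2]
E
python3 - <<'E'
from h import *
from workcell import imaging,r,nets
s=r.observe();print(s['t'],s['tool_pos'],s['eef_rot'],s['joint_vel'].round(3))
c=imaging.get_calibration("wrist");im=imaging.get_image("wrist")[:,:,::-1]
np.save("c1.npy",c,allow_pickle=True)
cv2.imwrite("pics/w1.png",im)
print(wproj(c,[.521,-.219,.02]),wproj(c,[.527,.055,.086]))
for q in ("knob","knob_pointer","shaft_tip","control_box"):
        print(q,[(round(d['confidence'],2),[round(v,3) for v in d['point']]) for d in nets.pinpoint("wrist",q)])
E
```

```text
0.75 [ 0.28494561 -0.58423462  0.20551632] [ 0.86876843  1.3902942  -0.86880366] [ 0.001  0.001  0.001  0.001 -0.     0.    -0.001]
[167.88922475 -69.03683408] [ 44.75598659 -90.37126514]
knob []
knob_pointer []
shaft_tip []
control_box []
```

View pics/w1.png

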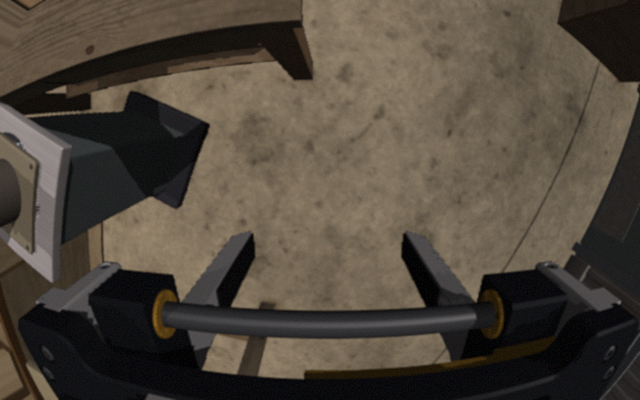

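The wrist image shows only floor, so the moves were refused. I'll retry with every field filled in.

Call:
move_arm:
  increments:
    - {"x": 15,"y": 33,"z": 8,"rx": 0,"ry": 0,"rz": 0,"claw": 0}
    - {"x": 15,"y": 33,"z": 8,"rx": 0,"ry": 0,"rz": 0,"claw": 0}
    - {"x": 15,"y": 33,"z": 8,"rx": 0,"ry": 0,"rz": 0,"claw": 0}
    - {"x": 15,"y": 33,"z": 8,"rx": 0,"ry": 0,"rz": 0,"claw": 0}
    - {"x": 15,"y": 33,"z": 8,"rx": 0,"ry": 0,"rz": 0,"claw": 0}
  squeeze: 20

```text
t: 1.62
tool_pos: [0.412, -0.3046, 0.2735]
eef_rot: [0.869, 1.389, -0.869]
contact_force: [0.8, 0.6, 0.1]
finger_gap: 0.0941
```

Call:
move_arm:
  increments:
    - {"x": 2,"y": 5,"z": 1,"rx": 0,"ry": 0,"rz": 0,"claw": 0}
    - {"x": 2,"y": 5,"z": 1,"rx": 0,"ry": 0,"rz": 0,"claw": 0}
    - {"x": 2,"y": 5,"z": 1,"rx": 0,"ry": 0,"rz": 0,"claw": 0}

```text
t: 2.0
tool_pos: [0.4309, -0.257, 0.2829]
eef_rot: [0.868, 1.39, -0.869]
contact_force: [-0.1, 0.3, -0.3]
finger_gap: 0.0938
```

```bash
cat > look.py <<'E'
import sys
from h import *
from workcell import imaging,r,nets
n=sys.argv[1]
s=r.observe();print(s['t'],s['tool_pos'],s['eef_rot'],s['joint_vel'].round(3),s['qpos'].round(2))
c=imaging.get_calibration("wrist");im=imaging.get_image("wrist")[:,:,::-1]
np.save(f"c{n}.npy",c,allow_pickle=True)
cv2.imwrite(f"pics/w{n}.png",im)
print(wproj(c,[.521,-.219,.02]),wproj(c,[.527,.055,.086]))
for q in ("knob","knob_pointer","shaft_tip","control_box"):
        print(q,[(round(d['confidence'],2),[round(v,3) for v in d['point']]) for d in nets.pinpoint("wrist",q)])
E
python3 look.py 2
```

```text
2.0 [ 0.43094674 -0.25704757  0.28291483] [ 0.86826352  1.38994958 -0.86948832] [ 0.028  0.01   0.017 -0.    -0.    -0.001 -0.001] [ 0.48  0.33 -0.    1.82  0.    1.   -0.64]
[331.9011082  105.06557933] [151.83073935  24.926544  ]
knob [(0.92, [0.521, -0.215, 0.003]), (0.89, [0.472, -0.129, 0.001]), (0.86, [0.507, -0.303, 0.001])]
knob_pointer [(0.81, [0.495, -0.323, 0.025]), (0.79, [0.511, -0.195, 0.03]), (0.57, [0.486, -0.148, 0.029]), (0.48, [0.529, 0.052, 0.09])]
shaft_tip [(0.54, [0.529, 0.053, 0.087])]
control_box [(0.83, [0.529, 0.05, -0.001])]
```

View pics/w2.png

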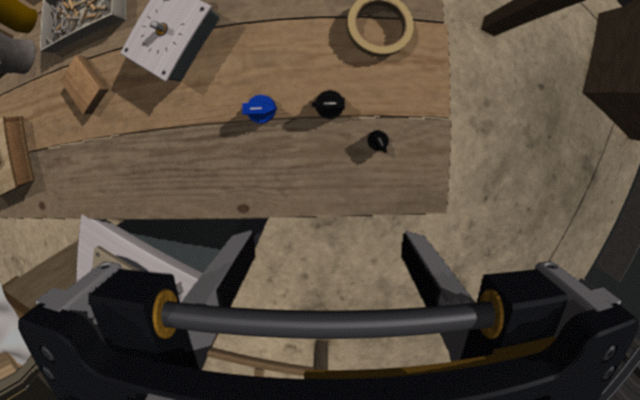

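Candidates in the wrist picture are blue (261,108), large black (329,104) and small black (377,141). The large black one fits: it isn't blue and it's the larger of the two black ones. I'll go closer and confirm in a crop.

Call:
move_arm:
  increments:
    - {"x": 2,"y": 0.5,"z": -14,"rx": 0,"ry": 0,"rz": 0,"claw": 0}
    - {"x": 2,"y": 0.5,"z": -14,"rx": 0,"ry": 0,"rz": 0,"claw": 0}
    - {"x": 2,"y": 0.5,"z": -14,"rx": 0,"ry": 0,"rz": 0,"claw": 0}
    - {"x": 2,"y": 0.5,"z": -14,"rx": 0,"ry": 0,"rz": 0,"claw": 0}
    - {"x": 2,"y": 0.5,"z": -14,"rx": 0,"ry": 0,"rz": 0,"claw": 0}

```text
t: 2.88
tool_pos: [0.4516, -0.2523, 0.1437]
eef_rot: [0.869, 1.388, -0.869]
contact_force: [-0.3, -0.4, 0.6]
finger_gap: 0.0939
```

```bash
python3 look.py 3; python3 - <<'E'
from h import *
c=np.load('c3.npy',allow_pickle=True).item();im=cv2.imread('pics/w3.png')
p=wproj(c,[.52,-.217,.03]).astype(int);print(p-[50,40])
cv2.imwrite('pics/w3c.png',cv2.resize(im[p[1]-40:p[1]+40,p[0]-50:p[0]+50],None,fx=7,fy=7,interpolation=cv2.INTER_CUBIC))
E
```

```text
2.875 [ 0.45164737 -0.2523023   0.14366574] [ 0.86930863  1.3883581  -0.86937023] [-0.002 -0.017  0.001 -0.004  0.    -0.001 -0.002] [ 0.46  0.52 -0.01  1.95  0.01  0.66 -0.67]
[328.54689799 120.32190214] [80.17794443 16.51909854]
knob [(0.96, [0.521, -0.216, -0.001]), (0.96, [0.474, -0.131, -0.003]), (0.81, [0.505, -0.305, 0.004])]
knob_pointer [(0.83, [0.482, -0.148, 0.029]), (0.75, [0.51, -0.2, 0.028]), (0.73, [0.493, -0.322, 0.025])]
shaft_tip [(0.54, [0.529, 0.051, 0.089]), (0.46, [0.393, 0.214, 0.003]), (0.42, [0.529, 0.048, -0.004])]
control_box [(0.91, [0.529, 0.051, -0.004]), (0.49, [0.39, 0.218, 0.001])]
[276  80]
```

View pics/w3c.png

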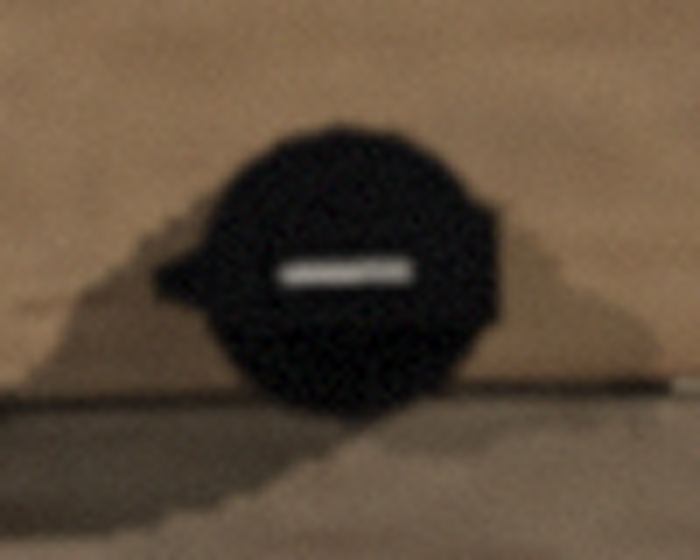

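The crop shows the large black knob, white line from (278,275) to (412,270) and the pointer tip to the left at (157,281).

```bash
python3 - <<'E'
from h import *
c=np.load('c3.npy',allow_pickle=True).item()
f=lambda u,v,z:wback(c,[(u+.5)/7-.5+276,(v+.5)/7-.5+80],z)
a,b=f(412,270,.044),f(278,275,.044);print(a,b,np.degrees(np.arctan2(*(b-a)[1::-1])),np.linalg.norm(a-b))
t=f(158,281,.040);k=f(497,265,.044);print(t,k,np.degrees(np.arctan2(*(t-k)[1::-1])),np.linalg.norm(t-k))
u=(t-k)/np.linalg.norm(t-k);print('axis from back',k+u*.02,'from tip',t-u*.025)
# hub: circle at z=.01..; top edge hub (345,125), bottom(345,413) left205?, 
# hub bottom rim near camera nadir
print(f(340,413,.02),f(340,125,.02),c['xyz'])
E
```

```text
[ 0.52515475 -0.222738    0.044     ] [ 0.51715328 -0.2076909   0.044     ] 118.00232347044255 0.01704226588507374
[ 0.50974595 -0.19382782  0.04      ] [ 0.530535   -0.23214512  0.044     ] 118.48204992198919 0.043776712133754364
axis from back [ 0.52103723 -0.21463933  0.04217254] from tip [ 0.52161816 -0.21571006  0.04228432]
[ 0.50306072 -0.22296589  0.02      ] [ 0.53930841 -0.2053827   0.02      ] [ 0.52217153 -0.21770373  0.32280431]
```

Call:
move_arm:
  increments:
    - {"x": 2,"y": 1,"z": -1,"rx": 0,"ry": 0,"rz": 10,"claw": 60}
    - {"x": 4,"y": 2,"z": -2,"rx": 0,"ry": 0,"rz": 20,"claw": 100}
    - {"x": 6,"y": 3,"z": -3,"rx": 0,"ry": 0,"rz": 30,"claw": 100}
    - {"x": 6.9,"y": 3.7,"z": -4,"rx": 0,"ry": 0,"rz": 40,"claw": 100}
    - {"x": 6.9,"y": 3.7,"z": -5,"rx": 0,"ry": 0,"rz": 50,"claw": 100}

```text
t: 3.75
tool_pos: [0.5216, -0.2136, 0.093]
eef_rot: [0.186, 1.561, -0.186]
contact_force: [-0.4, -0.4, 0.7]
finger_gap: 0.0571
```

Call:
move_arm:
  increments:
    - {"x": 0,"y": 0,"z": 0,"rx": 0,"ry": 0,"rz": 10,"claw": 100}
    - {"x": 0,"y": 0,"z": 0,"rx": 0,"ry": 0,"rz": 20,"claw": 100}
    - {"x": 0,"y": 0,"z": 0,"rx": 0,"ry": 0,"rz": 30,"claw": 100}
    - {"x": 0,"y": 0,"z": 0,"rx": 0,"ry": 0,"rz": 40,"claw": 100}
    - {"x": 0,"y": 0,"z": 0,"rx": 0,"ry": 0,"rz": 42,"claw": 100}

```text
t: 4.38
tool_pos: [0.5204, -0.2148, 0.0932]
eef_rot: [-0.383, 1.536, 0.383]
contact_force: [-1.2, 0.7, -1.0]
finger_gap: 0.057
```

```bash
cat >> h.py <<'E'
def st(r):
    s=r.observe();M=R.from_rotvec(s['eef_rot']).as_matrix()
    print('t',s['t'],'tcp',s['tool_pos'].round(4),'yaw_z',np.degrees(np.arctan2(M[1,2],M[0,2])).round(2),'x',M[:,0].round(3),'gap',round(s['finger_gap'],4),'F',s['contact_force'].round(1),'q7',s['qpos'][6].round(2));return s
E
python3 -c "
from h import *
from workcell import r,imaging
st(r)
c=imaging.get_calibration('wrist');im=imaging.get_image('wrist')[:,:,::-1];np.save('c4.npy',c,allow_pickle=True);cv2.imwrite('pics/w4.png',im);print(wproj(c,[.521,-.215,.044]))"
```

```text
t 4.375 tcp [ 0.5204 -0.2148  0.0932] yaw_z 27.97 x [ 0.001 -0.    -1.   ] gap 0.057 F [-1.2  0.7 -1. ] q7 0.41
[327.07292805 221.13786552]
```

View pics/w4.png

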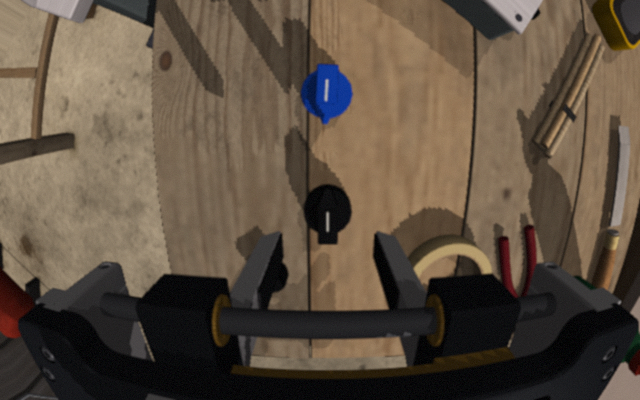

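The bar is vertical at column 328, midway between the fingers (270–385). I'll descend and grip.

Call:
move_arm:
  increments:
    - {"x": 0,"y": 0,"z": -4,"rx": 0,"ry": 0,"rz": 0,"claw": 100}
    - {"x": 0,"y": 0,"z": -7,"rx": 0,"ry": 0,"rz": 0,"claw": 100}
    - {"x": 0,"y": 0,"z": -7,"rx": 0,"ry": 0,"rz": 0,"claw": 100}
    - {"x": 0,"y": 0,"z": -7,"rx": 0,"ry": 0,"rz": 0,"claw": 255}
    - {"x": 0,"y": 0,"z": -7,"rx": 0,"ry": 0,"rz": 0,"claw": 255}
  squeeze: 30

```text
t: 5.05
tool_pos: [0.5213, -0.2147, 0.0242]
eef_rot: [-0.384, 1.535, 0.381]
contact_force: [-0.6, 0.1, 0.1]
finger_gap: 0.0407
```

Call:
move_arm:
  increments:
    - {"x": 0,"y": 0,"z": 0,"rx": 0,"ry": 0,"rz": 0,"claw": 255}
    - {"x": 0,"y": 0,"z": 0,"rx": 0,"ry": 0,"rz": 0,"claw": 255}
    - {"x": 0,"y": 0,"z": 0,"rx": 0,"ry": 0,"rz": 0,"claw": 255}

```text
t: 5.42
tool_pos: [0.5204, -0.2146, 0.0232]
eef_rot: [-0.383, 1.536, 0.383]
contact_force: [-1.1, -0.2, 3.3]
finger_gap: 0.0158
```

Call:
move_arm:
  increments:
    - {"x": 0,"y": 0,"z": 3,"rx": 0,"ry": 0,"rz": 0,"claw": 255}
    - {"x": 0,"y": 0,"z": 8,"rx": 0,"ry": 0,"rz": 0,"claw": 255}
    - {"x": 1,"y": 2,"z": 14,"rx": 0,"ry": 0,"rz": 10,"claw": 255}
    - {"x": 2,"y": 7,"z": 17,"rx": 0,"ry": 0,"rz": 20,"claw": 255}
    - {"x": 4,"y": 12,"z": 17,"rx": 0,"ry": 0,"rz": 30,"claw": 255}

```text
t: 6.05
tool_pos: [0.5619, -0.0939, 0.1959]
eef_rot: [-0.794, 1.418, 0.788]
contact_force: [0.4, -0.9, -1.1]
finger_gap: 0.0156
```

Call:
move_arm:
  increments:
    - {"x": 2,"y": 5,"z": 0,"rx": 0,"ry": 0,"rz": 10,"claw": 255}
    - {"x": 4,"y": 10,"z": 0,"rx": 0,"ry": 0,"rz": 20,"claw": 255}
    - {"x": 5,"y": 15,"z": 0,"rx": 0,"ry": 0,"rz": 30,"claw": 255}
    - {"x": 5,"y": 15,"z": 0,"rx": 0,"ry": 0,"rz": 32,"claw": 255}
    - {"x": 5,"y": 15,"z": 0,"rx": 0,"ry": 0,"rz": 32,"claw": 255}

```text
t: 6.68
tool_pos: [0.6099, 0.0547, 0.1923]
eef_rot: [-1.209, 1.211, 1.209]
contact_force: [0.1, -0.7, -1.2]
finger_gap: 0.0156
```

```bash
python3 look.py 5;python3 -c "
from h import *
from workcell import r
st(r)"
```

```text
6.675 [0.60988249 0.05466689 0.19230615] [-1.208821    1.2113753   1.20872864] [ 0.024 -0.009  0.023  0.003 -0.002 -0.003 -0.011] [ 0.33  0.7  -0.8   1.63  0.56  1.06  0.94]
[119.78037216 122.88487017] [327.28886811 112.29583436]
knob [(0.93, [0.472, -0.127, -0.002]), (0.88, [0.611, 0.058, 0.17]), (0.84, [0.508, -0.302, 0.001]), (0.45, [0.587, 0.049, 0.201])]
knob_pointer [(0.87, [0.493, -0.322, 0.026]), (0.69, [0.585, 0.051, 0.198]), (0.62, [0.487, -0.15, 0.031])]
shaft_tip [(0.43, [0.53, 0.053, 0.086])]
control_box [(0.62, [0.528, 0.051, -0.003])]
t 6.925 tcp [0.6102 0.0539 0.1928] yaw_z 89.85 x [-0.    -0.001 -1.   ] gap 0.0156 F [ 0.2 -1.2 -1.4] q7 0.94
```

View pics/w5.png

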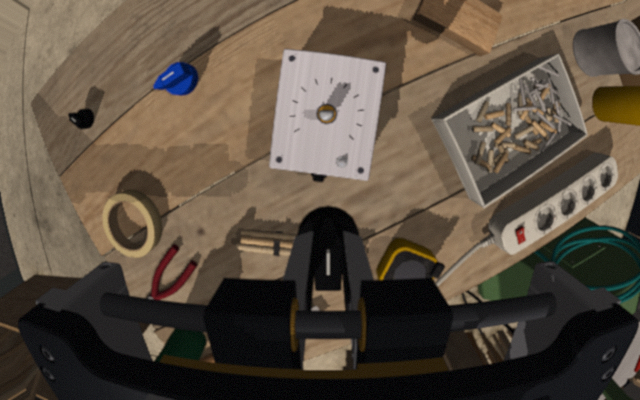

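Call:
move_arm:
  increments:
    - {"x": 0,"y": 0,"z": -4,"rx": 0,"ry": 0,"rz": 0,"claw": 255}
    - {"x": 0,"y": 0,"z": -8,"rx": 0,"ry": 0,"rz": 0,"claw": 255}
    - {"x": 0,"y": 0,"z": -8,"rx": 0,"ry": 0,"rz": 0,"claw": 255}
    - {"x": 0,"y": 0,"z": -8,"rx": 0,"ry": 0,"rz": 0,"claw": 255}

```text
t: 7.42
tool_pos: [0.6112, 0.0558, 0.1142]
eef_rot: [-1.209, 1.208, 1.208]
contact_force: [-0.0, -0.5, -0.1]
finger_gap: 0.016
```

```bash
python3 look.py 6; python3 - <<'E'
from h import *
c=np.load('c6.npy',allow_pickle=True).item();im=cv2.imread('pics/w6.png')
p=wproj(c,[.528,.053,.08]).astype(int);print(p-[25,20],wproj(c,[.528,.053,.086]))
cv2.imwrite('pics/w6c.png',cv2.resize(im[p[1]-20:p[1]+20,p[0]-25:p[0]+25],None,fx=14,fy=14,interpolation=cv2.INTER_CUBIC))
E
```

```text
7.425 [0.61115635 0.05578019 0.11421554] [-1.20903455  1.20770768  1.20775712] [-0.001 -0.016 -0.011 -0.012  0.003 -0.002 -0.003] [ 0.3   0.79 -0.74  1.7   0.65  0.91  0.87]
[ 79.5654633  125.28489218] [325.36177461 107.56750025]
knob [(0.97, [0.472, -0.128, -0.001]), (0.72, [0.507, -0.303, 0.0]), (0.68, [0.611, 0.057, 0.092])]
knob_pointer [(0.94, [0.493, -0.316, 0.023]), (0.89, [0.588, 0.052, 0.12]), (0.61, [0.481, -0.151, 0.028])]
shaft_tip [(0.8, [0.528, 0.055, 0.086])]
control_box [(0.7, [0.53, 0.051, -0.001])]
[297  89] [322.32996789 109.07054843]
```

View pics/w6c.png

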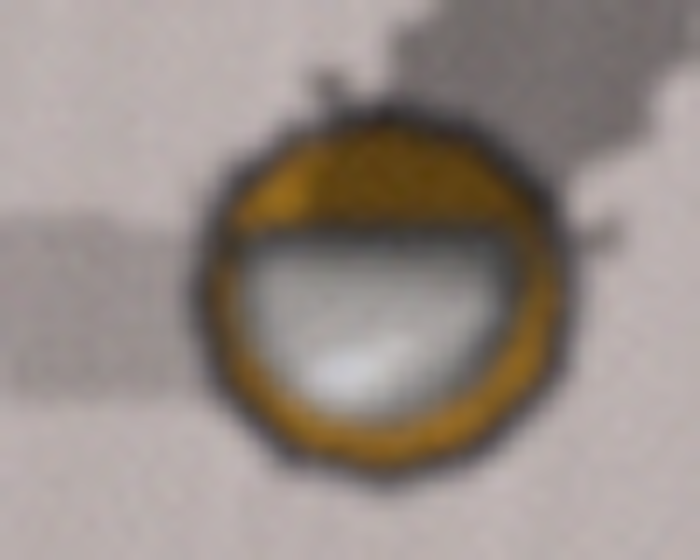

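View pics/w6.png

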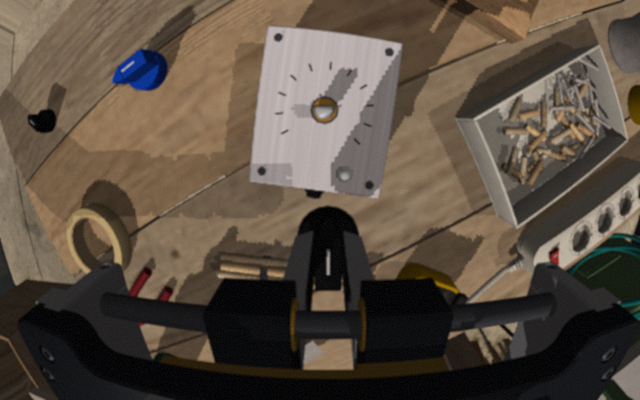

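The crop shows the D-tip: the flat edge runs from (240,234) to (520,228), facing image-up. The collar circle is centred near (384,292).

```bash
python3 - <<'E'
from h import *
from workcell import r
c=np.load('c6.npy',allow_pickle=True).item()
f=lambda u,v,z:wback(c,[(u+.5)/14-.5+297,(v+.5)/14-.5+89],z)
print('cam',c['xyz'])
for uv in((192,292),(575,292),(384,100),(384,485)):print('collar',f(*uv,.062))
im=cv2.imread('pics/w6c.png')
g=cv2.cvtColor(im,cv2.COLOR_BGR2HSV)
# bright unsaturated blob = shaft tip
m=((g[...,1]<60)&(g[...,2]>95)).astype(np.uint8)
n,l,s,ce=cv2.connectedComponentsWithStats(m)
k=l[330,380];mm=(l==k);ys,xs=np.nonzero(mm);print(s[k],ce[k])
tops=[(x,np.nonzero(mm[:,x])[0].min()) for x in range(270,500,10)];print(tops)
a=np.polyfit(*np.array(tops).T,1);print(a)
p,q=f(260,np.polyval(a,260),.086),f(500,np.polyval(a,500),.086);d=q-p
print(p,q,'edge ang',np.degrees(np.arctan2(d[1],d[0])),'facing',np.degrees(np.arctan2(d[1],d[0]))-90)
for uv in((240,240),(520,240),(384,430)):print('tip',f(*uv,.086))
s=st(r);K=s['tool_pos'];print(wproj(c,K))
E
```

```text
cam [0.53427763 0.05619258 0.2931623 ]
collar [0.52744155 0.04373218 0.062     ]
collar [0.52750555 0.06387045 0.062     ]
collar [0.51725273 0.05384683 0.062     ]
collar [0.53780994 0.0538135  0.062     ]
[  241   249   261   172 35112] [369.97721577 327.42885623]
[(270, np.int64(255)), (280, np.int64(251)), (290, np.int64(250)), (300, np.int64(249)), (310, np.int64(250)), (320, np.int64(252)), (330, np.int64(253)), (340, np.int64(254)), (350, np.int64(253)), (360, np.int64(253)), (370, np.int64(254)), (380, np.int64(255)), (390, np.int64(255)), (400, np.int64(256)), (410, np.int64(257)), (420, np.int64(257)), (430, np.int64(257)), (440, np.int64(256)), (450, np.int64(256)), (460, np.int64(258)), (470, np.int64(262)), (480, np.int64(265)), (490, np.int64(277))]
[6.70948617e-02 2.30373518e+02]
[0.52607028 0.04824194 0.086     ] [0.52687931 0.05953926 0.086     ] edge ang 85.90388530556383 facing -4.096114694436167
tip [0.52568688 0.04730066 0.086     ]
tip [0.52573197 0.06048037 0.086     ]
tip [0.53481508 0.05406558 0.086     ]
t 7.675 tcp [0.6111 0.0557 0.1142] yaw_z 89.98 x [ 0.002  0.    -1.   ] gap 0.0155 F [ 1.   0.2 -0. ] q7 0.87
[326.51932047 243.93639747]
```

Call:
move_arm:
  increments:
    - {"x": 0,"y": 0,"z": 3,"rx": 0,"ry": 0,"rz": -1,"claw": 255}
    - {"x": -5,"y": -0.2,"z": 3,"rx": 0,"ry": 0,"rz": -1,"claw": 255}
    - {"x": -8.35,"y": -0.2,"z": 3,"rx": 0,"ry": 0,"rz": -1,"claw": 255}
    - {"x": -8.35,"y": -0.2,"z": 3,"rx": 0,"ry": 0,"rz": -1,"claw": 255}
    - {"x": -8.35,"y": -0.2,"z": 3,"rx": 0,"ry": 0,"rz": -1,"claw": 255}
  squeeze: 40

```text
t: 8.3
tool_pos: [0.5282, 0.0537, 0.1435]
eef_rot: [-1.197, 1.216, 1.194]
contact_force: [-0.2, 0.5, 0.2]
finger_gap: 0.016
```

```bash
python3 - <<'E'
from h import *
from workcell import r,imaging
s=st(r)
for n in("side","scene","wrist"):
    im=imaging.get_image(n)[:,:,::-1];c=imaging.get_calibration(n)
    p=(wproj if n=='wrist' else proj)(c,[.528,.054,.1]).astype(int);print(n,p)
    x0=max(p[0]-50,0);y0=max(p[1]-45,0);cr=im[y0:p[1]+45,x0:p[0]+50]
    cv2.imwrite(f'pics/{n}7.png',cv2.resize(cr,None,fx=6,fy=6,interpolation=cv2.INTER_CUBIC))
E
```

```text
t 8.3 tcp [0.5282 0.0537 0.1435] yaw_z 88.97 x [ 0.002  0.    -1.   ] gap 0.016 F [-0.2  0.5  0.2] q7 0.8
side [311 224]
scene [280 184]
wrist [327 221]
```

View pics/side7.png

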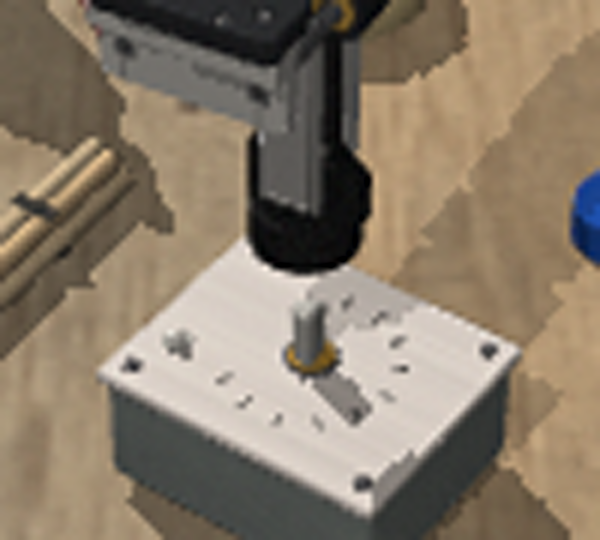

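View pics/scene7.png

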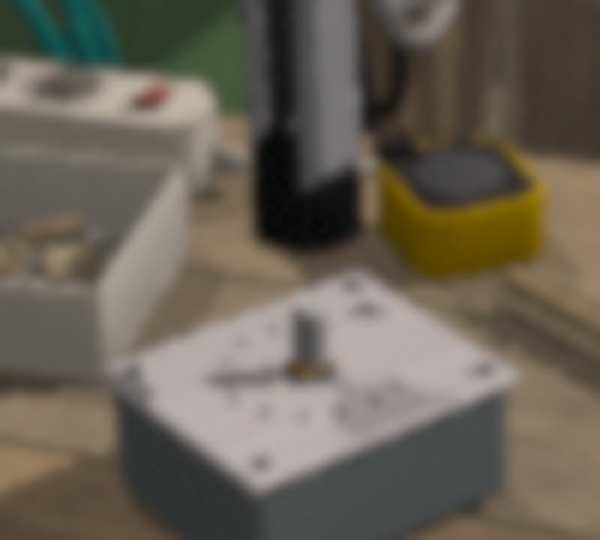

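Both views show the knob centred over the shaft: columns 305 vs 310 in the side crop, 307 vs 310 in the scene crop. I'll lower it.

Call:
move_arm:
  increments:
    - {"x": -0.05,"y": 0,"z": -2,"rx": 0,"ry": 0,"rz": 0,"claw": 255}
    - {"x": -0.05,"y": 0,"z": -3,"rx": 0,"ry": 0,"rz": 0,"claw": 255}
    - {"x": -0.05,"y": 0,"z": -3.7,"rx": 0,"ry": 0,"rz": 0,"claw": 255}
    - {"x": -0.05,"y": 0,"z": -4.3,"rx": 0,"ry": 0,"rz": 0,"claw": 255}
    - {"x": -0.05,"y": 0,"z": -4.3,"rx": 0,"ry": 0,"rz": 0,"claw": 255}

```text
t: 9.07
tool_pos: [0.5262, 0.0536, 0.0996]
eef_rot: [-1.196, 1.218, 1.197]
contact_force: [0.6, 1.4, -0.3]
finger_gap: 0.0157
```

No resistance with the bore about 10 mm over the tip, so it is on. Now to press.

Call:
move_arm:
  increments:
    - {"x": 0,"y": 0,"z": -0.6,"rx": 0,"ry": 0,"rz": 0,"claw": 255}
    - {"x": 0,"y": 0,"z": -0.9,"rx": 0,"ry": 0,"rz": 0,"claw": 255}
    - {"x": 0,"y": 0,"z": -1.2,"rx": 0,"ry": 0,"rz": 0,"claw": 255}
    - {"x": 0,"y": 0,"z": -1.2,"rx": 0,"ry": 0,"rz": 0,"claw": 255}

```text
t: 9.57
tool_pos: [0.5267, 0.0537, 0.0886]
eef_rot: [-1.197, 1.217, 1.195]
contact_force: [-1.1, -1.0, 9.0]
finger_gap: 0.0158
```

Call:
move_arm:
  increments:
    - {"x": 0,"y": 0,"z": -0.3,"rx": 0,"ry": 0,"rz": 0,"claw": 255}
    - {"x": 0,"y": 0,"z": -0.4,"rx": 0,"ry": 0,"rz": 0,"claw": 255}
    - {"x": 0,"y": 0,"z": -0.4,"rx": 0,"ry": 0,"rz": 0,"claw": 255}

```text
t: 9.95
tool_pos: [0.527, 0.0538, 0.0866]
eef_rot: [-1.199, 1.217, 1.194]
contact_force: [-4.9, -2.1, 24.5]
finger_gap: 0.0157
```

```bash
python3 - <<'E'
from h import *
from workcell import r,imaging,nets
s=st(r)
for n in("side","scene"):
    im=imaging.get_image(n)[:,:,::-1];c=imaging.get_calibration(n)
    p=proj(c,[.528,.054,.08]).astype(int);print(n,p, 'expected pressed underside centre',proj(c,[.5275,.0538,.064])-p+[50,45])
    print([(round(d['confidence'],2),[round(v,3) for v in d['point']]) for q in("knob","knob_pointer") for d in nets.pinpoint(n,q)])
    x0=max(p[0]-50,0);y0=max(p[1]-45,0);cr=im[y0:p[1]+45,x0:p[0]+50]
    cv2.imwrite(f'pics/{n}8.png',cv2.resize(cr,None,fx=6,fy=6,interpolation=cv2.INTER_CUBIC))
s=st(r)
E
```

```text
t 9.95 tcp [0.527  0.0538 0.0866] yaw_z 89.01 x [ 0.003 -0.002 -1.   ] gap 0.0157 F [-4.9 -2.1 24.5] q7 0.72
side [311 231] expected pressed underside centre [50.54605396 50.59016329]
[(0.73, [0.527, 0.053, 0.065]), (0.57, [0.473, -0.125, 0.001]), (0.52, [0.502, -0.301, -0.003]), (0.82, [0.483, -0.15, 0.03]), (0.67, [0.498, 0.055, 0.094]), (0.45, [0.497, -0.321, 0.023])]
scene [280 192] expected pressed underside centre [50.7429628 51.5739276]
[(0.87, [0.502, -0.306, 0.0]), (0.7, [0.471, -0.134, 0.002]), (0.61, [0.527, 0.053, 0.064]), (0.83, [0.492, -0.319, 0.026]), (0.7, [0.502, 0.057, 0.092]), (0.7, [0.482, -0.152, 0.033])]
t 10.25 tcp [0.5269 0.0538 0.0866] yaw_z 89.0 x [ 0.003 -0.002 -1.   ] gap 0.0155 F [-5.2 -2.2 25. ] q7 0.72
```

View pics/side8.png

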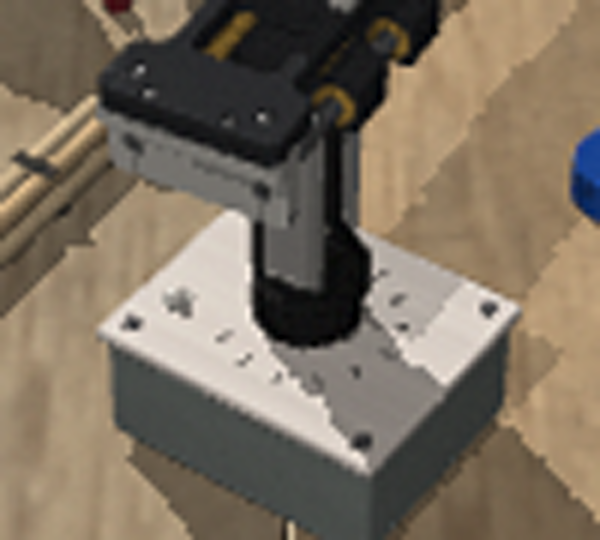

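View pics/scene8.png

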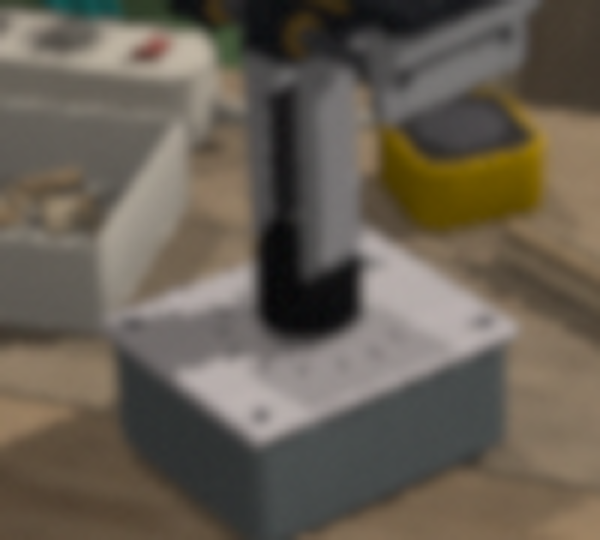

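Both crops show the knob seated just above the plate, upright and still in the fingers. The networks put its underside at z 0.064–0.065, which is the pressed height, and the push holds steady at 25 N. I'm handing in.

```bash
python3 -c "
from workcell import r
print(r.close_job())"
```

```text
the job is handed in; nothing more can be done
None
```

I gripped the large black knob by its bar and turned it until the pointer faced about 179°. The flat of the shaft measured 176–180°. I then lowered it onto the shaft, pushed it home and handed in while still gripping (40 N) and pressing.

Last checks before handing in:
- **Pressed to the stop:** the push was a steady 25 N, against 11 N for the spring at its stop. The networks put the knob's underside at 0.064–0.065 m, and 0.064 m is the pressed height.
- **Position and grip:** the TCP was within about 1 mm of the measured shaft axis, and the finger opening was 15.5 mm on the 16 mm bar.
- **Pointer:** the networks put the pointer end 25–30 mm out along the flat's direction, in rough agreement with the expected 25 mm.
- **Bystanders:** I never steered near the tape, offcut or dowels, but I did not measure their positions again at the end.

The first two move calls were refused because some fields were missing; they moved nothing. About 5 N of sideways force remained while pressing. No check failed. The job was handed in at about 10 s of the 48 s allowed.

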